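# Lock the lever hood onto the drive's connector

## Robot

A 6-joint arm with a two-finger parallel gripper is mounted at the origin on a cart in front of the work surface, level with it; the furniture and walls round the work are solid. World frame = base frame: x ahead of the robot, y to its left, z up, the work surface at z = 0. Lengths are in mm, angles in degrees, forces in N, time in s.
With the tool pointing down it reaches from about 275 to 875 mm from the base axis. Payload 12.5 kg.
Tool frame: the origin (TCP) lies between the finger pads; the fingertips stand manip.tcp_to_tips ahead of it and the grasp point (between the pads) lies 2 mm behind it (manip.tcp_to_tips is the distance from the TCP to the fingertips, in mm); z points along the fingers, y is the line along which they close (so a half turn about z gives the same grasp; the last joint's range is limited). The gripper opens to 85 mm and grips with 20 to 120 N. Pads are 22 mm wide; open, the fingers measure 114 mm over their backs; the gripper's body (76 mm by 85 mm) begins 54 mm behind the grasp point. The pads swing forward as they close: fully open they stand 13 mm farther back than shut.
Start: joints at [-74.232, 20.094, 94.641, -0, 65.266, -4.847], TCP at [193.666, -514.76, 248.29] pointing down, gripper open.
Joint ranges: [-157.81, 157.81], [-45, 120.19], [0.68, 151.7], [-89.99, 269.99], [4.06, 180], [-164.3, 164.3]. Speed limits (degrees/s): [127.2, 127.2, 159.86, 180, 180, 180].

## Interface

Orientations are given as a 3x3 rotation matrix whose columns are the frame's x, y, z axes.
In Python, from rig import manip, capture, workorder gives the robot as it stands. The module is installed in compiled form; this text tells all that it offers.
- The arm moves only by the tool send_rows, never from a script. Its arguments are lists of equal length, an entry for each row: "claw": the opening, from 0 (shut) to 1 (fully open); "translation": the shift along the world's x, y, z in cm, a list of three; "yaw": the turn about the world's z in rad. In form: {"claw": [claw, ...], "translation": [[dx, dy, dz], ...], "yaw": [yaw, ...]}. A call has 1 to 20 rows; each row shifts and turns the commanded pose from where the row before left it; what a row does not reach is not made up. A row lasts 1/8 s, in which the tool goes at most 62.5 mm and 10.7 degrees, less where a joint would pass 70% of its speed; a pose out of reach is approached as far as the arm can. A call is refused whole if a number of a shift passes 6.25 or a number of a turn 0.188, either way. A call with a gripper value outside its range is refused whole. The fingers move at their own pace and stop on an object; "force" is the grip in N (left out, the last holds). Time passes only in rows, so rows that do not move let the fingers close. It gives the time, the measured TCP pose, the force, the opening and the grip force at its end, in the units of the state.
- manip.get_obs(): the state, without advancing time (a new reading comes with each control period).
- capture(name): name is "scene" or "side" or "wrist"; returns a dict with "img" (384x512x3 uint8, red, green, blue), "depth" (384x512 float32, mm along the optical axis (not along the pixel's ray), 0 where there is no reading), "fx", "fy", "cx", "cy" (pixels), "extrinsics" (4x4, takes a point from camera to world coordinates). Camera axes: x right, y down, z forward; pixel columns grow to the right and rows downward; lengths in mm; the calibration is good to about 2 mm. A picture is of the moment at which its call begins.
- workorder.hand_in(): hands the job in; it is judged then, once.
The state is a dict: "clock": time; "qpos": joint angles; "qvel": joint speeds; "joint_torque": joint torques, N m; "tcp_pos": TCP position; "tool_rot": TCP orientation; "contact_force": force on the tool from outside, world axes, zero at the start; "torque": the same for the moment, N m; "gripper_width": finger opening in mm; "finger_force": force on a finger pad.
Only numpy, scipy, OpenCV 4.12 (cv2) and the standard library are available. Lean on these libraries where they do the work, as an engineer would, in place of code of your own. Each camera call takes 0.05 s, during which the arm holds its last target. There are 200 camera calls.

## Task

Fit the loose connector hood onto the connector base on the lid of the drive: push it straight down by feel until its rim bears on the rubber seal and the seal gives under a firm push of about 20 N, but do not force it. Then swing its two locking levers all the way down, one after the other, pressing each no harder than it needs, so that they hook the pegs and draw the hood tight onto the seal. Do not disturb the multimeter, flux bottle, solder spool or tape roll.

Things in the scene. Friction and masses are not known exactly. Their poses are not given: they have to be found in the camera images.
- hood: Loose die-cast connector hood, bare grey metal, 0.32 kg: an upside-down open box 43 (x) x 93 (y) x 58 mm (z) with two steel levers. Stands on its rim on the worktop. Origin: centre of the rim's underside; z up, y lengthwise; it fits either way round. Cavity 36 x 86 x 34 mm deep, holding a round-nosed contact tab 16 mm thick whose lowest line is 6 mm above the rim. Rim notches at y = +-33 mm pass the pegs.
- hood_top (a point): Middle of the hood's top, 58 mm above its rim, under a small black plug that rises 7 mm more. Same axes as the hood. Grasp the hood across its 43 mm width (x) below here: both long faces are flat and clear from rim to top within |y| < 22 mm; the levers' plates stand outside them further out.
- drive: Motor drive under repair: aluminium case with finned ends and a grey lid, 122 (x) x 192 (y) x 45 mm (z), fixed on the worktop. Origin: centre of its underside; y along its length, z up. The grey connector base stands on its lid.
- connector (a point): Point on the lid's top (45 mm up), nominal middle of the connector base; x across, y along it. The base sits on packing in oversize bolt holes: truly 0 to 9 mm higher than nominal and up to 1.5 mm off along x, unmeasured. Nominal: hollow nose 34 x 84 mm, 33 mm high, chamfered 3 mm inward above 27 mm; the hood slides over it with 1 mm play a side. Seal ring at its foot, top 12 mm up.
- nose_top (a point): Point 33 mm above connector, nominal middle of the nose's open top (same unmeasured error). Sprung contact strips in the nose resist the hood's tab from when its rim is about 22 mm above the lid: 5 to 15 N of push until the rim meets the seal (nominally 12 mm above the lid). The seal gives about 30 N per mm, 4 mm at most. A hood merely set down stays standing proud.
- lever_1 (a joint): Angle (rad) of the lever at the hood's +y end, a U of two side plates and a crossbar: 0 = straight up, growing as it swings outward, away from the hood's middle, and down; 1.9 = fully down on its stop, 19 degrees below level. Stays where left. From about 0.9 its hooks run under the base's pegs, drawing the hood some 1 to 2 mm further onto the seal: 5 to 15 N at the bar.
- lever_2 (a joint): The same for the lever at the hood's -y end, mirrored. Either lever catches its two pegs (5 mm steel pins on the base's long sides, at y = +-33 mm, nominally 16.5 mm above the lid) surely only when the rim is down on the seal; on a hood that stands well proud the hooks jam on the pegs.
- lever_1_bar (a point): Middle of lever_1's round crossbar, 8 mm thick and 51 mm long along the hood's x, 46 mm from its hinge. Upright it hangs about 10 mm above the hood's top; push it outward and then down with closed fingertips, on the arc about the hinge.
- lever_2_bar (a point): The same for lever_2.
- lever_1_hinge (a point): Hinge axis of lever_1 (along the hood's x), in the middle of the hood's width: at y = +33 mm, 24 mm above the rim in the hood's frame.
- lever_2_hinge (a point): Hinge axis of lever_2: at y = -33 mm, 24 mm above the rim.
- multimeter: Bystander: hand multimeter in its orange holster, 158 x 84 x 41 mm, lying to the right of the work. Origin at the centre of its underside.
- flux_bottle: Bystander: amber bottle with a needle cap, 34 mm across and 94 mm high, standing. Origin at the centre of its underside, z up.
- solder_spool: Bystander: spool of solder wire, 55 mm across, 34 mm high. Origin at the centre of its underside.
- tape_roll: Bystander: roll of black tape, 59 mm across, 18 mm high, lying flat. Origin at the centre of its underside.

How it is judged (in metres and radians):
On the way, in this order (a step that is already met when the one before it is completed fails the run):
1. the hood is pushed down onto the connector until its rim presses on the seal (contact force of hood on drive, contact strips included, over 30 N), both levers still up (z of hood in the frame of connector below 0.0215 m and horizontal distance between hood and connector below 0.006 m and angle between the z axis of hood and the z axis of connector, either way round below 0.08 rad and angle between the y axis of hood and the y axis of connector, either way round below 0.12 rad and contact force between hood and drive above 30 N and value of joint each of lever_1, lever_2 below 0.8 rad), for 0.1 s.
2. one lever is fully down while the other is still up (((value of joint lever_1 above 1.8 rad and value of joint lever_2 below 0.8 rad) or (value of joint lever_2 above 1.8 rad and value of joint lever_1 below 0.8 rad))), for 0.2 s.
At the end, for the whole second after the job is handed in: The hood stands on the connector: its origin less than 20.5 mm above and 6 mm beside the connector point, upright within 0.08 rad and in line within 0.12 rad, at rest; both levers are down beyond 1.8 rad (z of hood in the frame of connector below 0.0205 m and horizontal distance between hood and connector below 0.006 m and angle between the z axis of hood and the z axis of connector, either way round below 0.08 rad and angle between the y axis of hood and the y axis of connector, either way round below 0.12 rad and value of joint each of lever_1, lever_2 above 1.8 rad and linear speed of hood below 0.02 m/s); the robot touches nothing.
It fails at once if the hood is forced: it presses on the drive with more than 58 N while it is being pushed on (both levers up) (contact force between hood and drive above 58 N and value of joint each of lever_1, lever_2 below 0.8 rad).
It fails at once if the fingers press on the hood's levers with more than 40 N (a lever beyond 0.8 rad) (contact force between the fingers and hood above 40 N and value of joint any of lever_1, lever_2 above 0.8 rad).
It fails at once if a bystander is shifted by more than 30 mm or the bottle tipped (distance of any of multimeter, flux_bottle, solder_spool, tape_roll from where it was at the start of the episode above 0.03 m or angle between flux_bottle's own z axis and vertical above 0.4 rad).
It also fails if it takes over 67 s, if anything falls off the work surface, if the arm or the gripper's body presses on something with over 40 N, if the wrist force passes 120 N, or if a joint passes its speed limit or range.

## Working session

There is one attempt and no reset: what is moved stays moved. The work goes in short steps, Python scripts to look and compute and a tool call to move; the robot and the scene stay as the last step left them, time stands still between calls to the robot, and variables do not carry over. Pictures are saved under pics/ and viewed, at most 10 in all, crops included, and the job is handed in when it is done.

Besides the shell and the picture viewer there is one more tool, called after "Request:" as name(argument=value, ...), one argument or row to a line, values as JSON. send_rows: Moves the arm, as the interface text tells. Its arguments: {"type":"object","properties":{"claw":{"type":"array"},"translation":{"type":"array"},"yaw":{"type":"array"},"force":{"type":"number"}},"required":["claw","translation","yaw"]}

```bash
mkdir -p pics; cat > h.py <<'E'
import numpy as np,cv2
from rig import manip,capture,workorder
def pts(c):
    d=c["depth"];v,u=np.mgrid[:d.shape[0],:d.shape[1]]
    P=np.stack([(u-c["cx"])/c["fx"]*d,(v-c["cy"])/c["fy"]*d,d,np.ones_like(d)],-1)
    W=(P@np.array(c["extrinsics"]).T)[...,:3]; W[d==0]=np.nan
    return W
E
python3 - <<'E'
from h import *
print(manip.tcp_to_tips, manip.get_obs())
ims=[]
for n in("scene","side"):
    c=capture(n);np.savez(n,**c);ims.append(c["img"]);print(n,c["fx"],c["extrinsics"])
    cv2.imwrite(f"pics/{n}.png",cv2.resize(c["img"][...,::-1],(800,600)))
E
```

```text
17.0 {'clock': 0.0, 'qpos': array([-7.42324045e+01,  2.01238277e+01,  9.46770752e+01,  1.09330976e-03,
        6.52634906e+01, -4.84855049e+00]), 'qvel': array([-0.02896442, -0.07547452,  0.05119655,  0.05904439, -0.08310888,
       -0.00135964]), 'joint_torque': array([-2.23183370e-04, -5.06110024e+01, -2.91411620e+01, -3.70726775e-05,
        4.57743634e-03, -8.91435150e-06]), 'tcp_pos': array([ 193.59153451, -514.48001044,  247.76244279]), 'tool_rot': array([[ 9.35963180e-01,  3.52097773e-01, -2.88719752e-04],
       [ 3.52097873e-01, -9.35962557e-01,  1.08629952e-03],
       [ 1.12252765e-04, -1.11839397e-03, -9.99999368e-01]]), 'contact_force': array([-0.94782007, -0.39643258, -1.2271713 ]), 'torque': array([0.01032061, 0.00920884, 0.00049922]), 'finger_force': 0.0, 'gripper_width': 85.26895169694268}
scene 382.601832518275 [[-4.10358824e-01 -6.03251250e-01  6.83881250e-01 -2.49991767e+02]
 [-9.11911597e-01  2.67521564e-01 -3.11206445e-01  6.42666349e+02]
 [ 4.78269531e-03 -7.51345554e-01 -6.59891645e-01  8.48557184e+02]
 [ 0.00000000e+00  0.00000000e+00  0.00000000e+00  1.00000000e+00]]
side 374.2029943363566 [[ 9.99851629e-01 -1.22490510e-02  1.21111587e-02  5.36860426e+02]
 [-1.64647688e-02 -4.72948019e-01  8.80936481e-01 -7.38654428e+02]
 [-5.06268742e-03 -8.81005183e-01 -4.73079525e-01  6.23580190e+02]
 [ 0.00000000e+00  0.00000000e+00  0.00000000e+00  1.00000000e+00]]
```

View pics/scene.png

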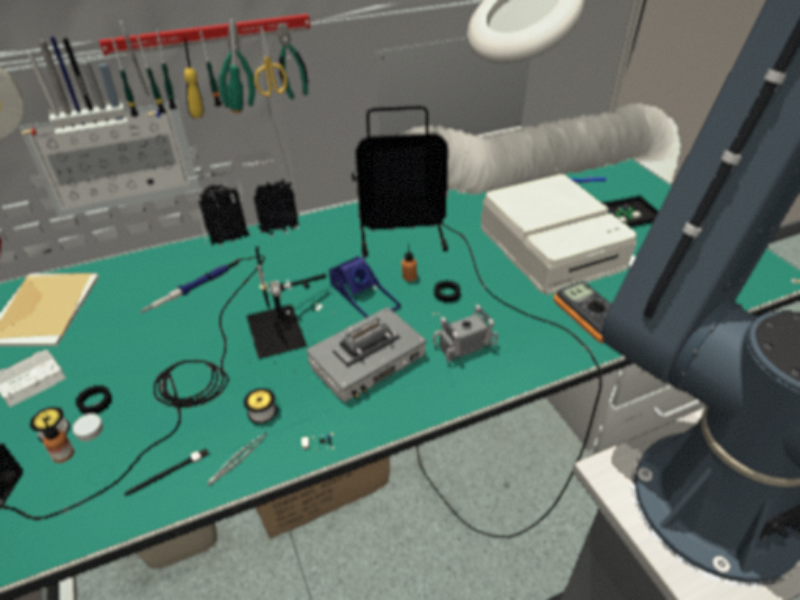

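View pics/side.png

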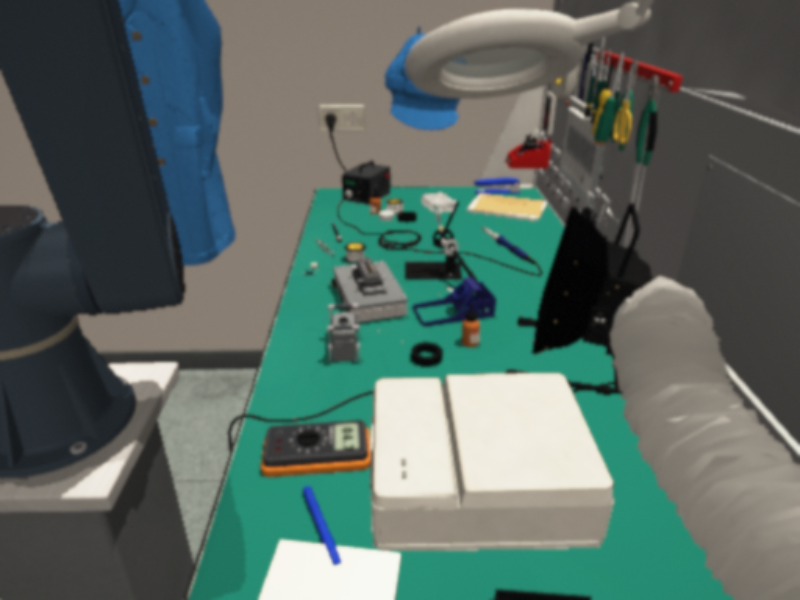

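The scene view shows the drive at about (367,352) with its connector on top, and the hood with levers up at (466,333). The flux bottle is at (409,266), the tape at (447,291), the spool at (260,405) and the multimeter at (585,308). In the side view the hood is at (343,340) and the drive at (370,290).

```bash
python3 - <<'E'
from h import *
c=dict(np.load("scene.npz"));W=pts(c)
def box(u0,u1,v0,v1):
    s=W[int(v0*.64):int(v1*.64),int(u0*.64):int(u1*.64)].reshape(-1,3);return s[~np.isnan(s[:,0])]
def rep(n,p,z0,z1):
    q=p[(p[:,2]>z0)&(p[:,2]<z1)]
    r=cv2.minAreaRect(q[:,:2].astype(np.float32)); print(n,len(q),"med",np.median(q,0).round(1),"rect",np.round(r[0],1),np.round(r[1],1),round(r[2],1))
h=box(430,502,298,365);d=box(300,432,305,405)
print(np.histogram(h[:,2],range(-5,85,5)),np.histogram(d[:,2],range(-5,100,5)))
rep("hoodtop",h,52,62);rep("bars",h,66,80);rep("hood all",h,10,80)
rep("lid",d,40,50);rep("nose",d,65,95)
for n,b in dict(bottle=(398,420,248,285),tape=(430,465,280,303),spool=(243,278,388,425),meter=(550,615,280,340)).items(): rep(n,box(*b),8,120)
E
```

```text
(array([147, 967,  85,  47,  40,  42,  45,  51,  58,  41,  75,  63, 160,
        47,  21,  78,   5]), array([-5,  0,  5, 10, 15, 20, 25, 30, 35, 40, 45, 50, 55, 60, 65, 70, 75,
       80])) (array([ 437, 2271,  114,   71,   81,  107,  118,  107,   43,  809,  579,
         77,   80,   88,   72,   65,   97,  129,    9,    0]), array([-5,  0,  5, 10, 15, 20, 25, 30, 35, 40, 45, 50, 55, 60, 65, 70, 75,
       80, 85, 90, 95]))
hoodtop 232 med [448.7 196.4  57.4] rect [452.4 197.5] [57.6 84.1] 3.6
bars 100 med [451.7 184.4  72.6] rect [453.1 198.3] [55.3 88.8] 2.9
hood all 773 med [440.3 205.1  48.5] rect [508.9 201.2] [170.4 115.1] 3.1
lid 1388 med [472.7 401.6  44.6] rect [496.2 387.6] [125.1 192.9] 14.3
nose 372 med [489.6 389.6  78.1] rect [496.2 386.9] [59.6 87. ] 12.8
bottle 149 med [685.5 214.   41.6] rect [690.3 211.9] [31.6 24.9] 61.9
tape 149 med [604.9 159.9  16.4] rect [607.3 160.2] [57.6 59.4] 66.0
spool 318 med [452.2 602.   33.2] rect [459.  601.4] [50.9 55.9] 76.8
meter 836 med [443.4 -62.6  29.3] rect [450.7 -68.8] [120.2 186. ] 59.3
```

Request:
send_rows(
  claw=[1,1,1,1,1,1,1,1,1,1,1,1,1,1,1,1,1,1],
  translation=[
    [1.6,4.45,0],
    [1.6,4.45,0],
    [1.6,4.45,0],
    [1.6,4.45,0],
    [1.6,4.45,0],
    [1.6,4.45,0],
    [1.6,4.45,0],
    [1.6,4.45,0],
    [1.6,4.45,0],
    [1.6,4.45,0],
    [1.6,4.45,0],
    [1.6,4.45,0],
    [1.6,4.45,0],
    [1.6,4.45,0],
    [1.6,4.45,0],
    [1.6,4.45,0],
    [0,0,0],
    [0,0,0],
  ],
  yaw=[0.08,0.08,0.08,0.08,0.08,0.08,0.08,0.08,0.08,0.08,0.08,0.08,0.08,0.08,0.08,0.08,0,0],
)

```text
clock: 2.35
tcp_pos: [449.2, 196.8, 247.9]
tool_rot: [[-0.069, 0.998, -0.001], [0.998, 0.069, -0.001], [-0.0, -0.001, -1.0]]
contact_force: [0.1, -0.3, 0.4]
gripper_width: 85.4
finger_force: 0.0
```

```bash
cat >> h.py <<'E'
def rect(q): r=cv2.minAreaRect(q[:,:2].astype(np.float32)); return np.round(r[0],1),np.round(r[1],1),round(r[2],1)
def yang():
    R=manip.get_obs()["tool_rot"]; return np.degrees(np.arctan2(R[1,1],R[0,1]))
E
python3 - <<'E'
from h import *
o=manip.get_obs();print(o["tcp_pos"],yang(),o["qpos"].round(1))
c=capture("wrist");np.savez("wrist",**c);W=pts(c);print(c["extrinsics"])
cv2.imwrite("pics/w1.png",c["img"][...,::-1])
q=W.reshape(-1,3);q=q[~np.isnan(q[:,0])]
q=q[(abs(q[:,0]-452)<70)&(abs(q[:,1]-198)<75)]
for a,b in((52,61),(62,68),(69,80),(8,80),(8,50)):
    s=q[(q[:,2]>a)&(q[:,2]<b)];print(a,b,len(s),np.median(s,0).round(1),rect(s))
E
```

```text
[449.22261645 196.84123948 247.8942715 ] 3.9373469197177724 [ 18.2  13.9 103.2  -0.   62.9  14.3]
[[ 9.97745955e-01  6.50790789e-02  1.63622645e-02  4.44059415e+02]
 [ 6.70769451e-02 -9.60250947e-01 -2.70959043e-01  2.65259117e+02]
 [-1.92188497e-03  2.71445820e-01 -9.62451803e-01  3.73160408e+02]
 [ 0.00000000e+00  0.00000000e+00  0.00000000e+00  1.00000000e+00]]
52 61 1859 [455.1 199.6  57.5] (array([454.3, 197.1]), array([53.3, 70.4]), 5.3)
62 68 168 [455.4 199.5  64.5] (array([456.9, 198.6]), array([52.1, 71.1]), 0.3)
69 80 792 [454.8 234.1  72.8] (array([455.1, 198.9]), array([58.3, 86.5]), 3.2)
8 80 3425 [455.1 203.2  57.8] (array([455.2, 202.3]), array([ 58.3, 109.6]), 2.7)
8 50 576 [454.2 241.9  42.9] (array([455.3, 202.3]), array([ 56.7, 109.5]), 2.6)
```

View pics/w1.png

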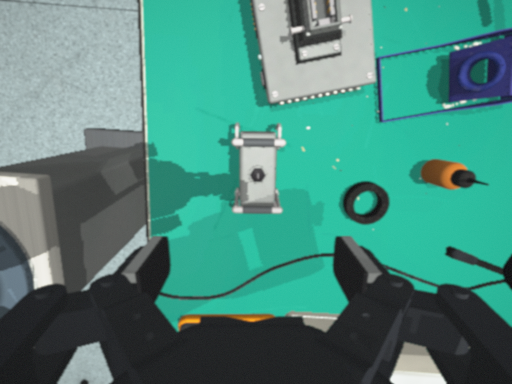

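```bash
python3 - <<'E'
from h import *
c=dict(np.load("wrist.npz"));W=pts(c);q=W.reshape(-1,3);q=q[~np.isnan(q[:,0])]
q=q[(abs(q[:,0]-455)<70)&(abs(q[:,1]-198)<75)]
b=q[(q[:,2]>69)&(q[:,2]<80)]
A,B=b[b[:,1]>215],b[b[:,1]<185]
ca,cb=[np.array(rect(s)[0]) for s in(A,B)];print(rect(A),rect(B),len(A),len(B),A[:,2].max(),B[:,2].max())
d=ca-cb;print((ca+cb)/2,np.hypot(*d),"yaxis yaw",np.degrees(np.arctan2(d[1],d[0]))-90)
t=q[(q[:,2]>55)&(q[:,2]<60)&(abs(q[:,1]-199)<15)];print("top mid",rect(t),np.percentile(t[:,0],[1,99]))
m=q[(q[:,2]>62)&(q[:,2]<68)&(abs(q[:,1]-199)<12)&(abs(q[:,0]-455)<12)];print("plug",m.mean(0),len(m))
# drive in view?
q=W.reshape(-1,3);q=q[~np.isnan(q[:,0])];l=q[(q[:,2]>41)&(q[:,2]<49)&(q[:,1]>290)];print(len(l))
E
```

```text
(array([453.2, 237.6]), array([57.6,  8.9]), 3.8) (array([457.2, 160.2]), array([58.3,  9.1]), 3.1) 438 354 75.8175844577164 75.41225295139003
[455.2 198.9] 77.50329025273702 yaxis yaw 2.958390333956018
top mid (array([455.1, 199. ]), array([29.9, 42.3]), 89.9) [435.04962145 475.64107839]
plug [455.18412337 199.86177948  64.49120562] 155
8212
```

The wrist view shows the hood centred at (258,175), with its bars at rows 135 and 207 and the connector on the drive at (318,30). That puts the hood at (455,199), yaw about 3.2°, so I'll grasp it.

Request:
send_rows(
  claw=[1,1,1,1,1,1,1,1,0,0,0,0,0,0],
  translation=[
    [0.6,0.22,-3],
    [0,0,-4],
    [0,0,-4],
    [0,0,-4],
    [0,0,-3],
    [0,0,-2],
    [0,0,-1],
    [0,0,0],
    [0,0,0],
    [0,0,0],
    [0,0,0],
    [0,0,0],
    [0,0,0],
    [0,0,0],
  ],
  yaw=[-0.012,0,0,0,0,0,0,0,0,0,0,0,0,0],
  force=90,
)

```text
clock: 4.15
tcp_pos: [456.1, 199.6, 39.2]
tool_rot: [[-0.057, 0.998, 0.001], [0.998, 0.057, 0.0], [0.0, 0.001, -1.0]]
contact_force: [-1.8, -1.9, 8.5]
gripper_width: 41.7
finger_force: 91.4
```

Request:
send_rows(
  claw=[0,0,0,0,0,0,0,0,0,0,0,0],
  translation=[
    [0,0,0.5],
    [0,0,1.5],
    [0,0,3],
    [0,0,4],
    [0,0,4],
    [0,0,3],
    [1,2,0],
    [1,2,0],
    [1,2,0],
    [1,1,0],
    [0,0,0],
    [0,0,0],
  ],
  yaw=[0,0,0,0,0,0,0.05,0.05,0.05,0.04,0,0],
)

```text
clock: 5.65
tcp_pos: [495.3, 268.8, 198.3]
tool_rot: [[-0.244, 0.97, -0.001], [0.97, 0.244, -0.0], [-0.0, -0.001, -1.0]]
contact_force: [-0.2, -0.7, -3.6]
gripper_width: 42.0
finger_force: 92.0
```

```bash
python3 - <<'E'
from h import *
o=manip.get_obs();print(o["tcp_pos"],yang(),o["contact_force"],o["gripper_width"])
c=capture("wrist");np.savez("wrist2",**c);W=pts(c)
cv2.imwrite("pics/w2.png",c["img"][...,::-1])
q=W.reshape(-1,3);q=q[~np.isnan(q[:,0])]
l=q[(q[:,1]>300)&(q[:,1]<470)&(abs(q[:,0]-496)<60)&(q[:,2]<100)]
print(np.histogram(l[:,2],range(40,100,2)))
for a,b in((42,48),(53,63),(70,90),(78,90)):
    s=l[(l[:,2]>a)&(l[:,2]<b)];print(a,b,len(s),np.median(s,0).round(1),rect(s))
E
```

```text
[495.27408811 268.82521243 198.25801102] 14.096148302043206 [-0.21599894 -0.71220612 -3.63091373] 41.992774545537955
(array([  23, 2122, 8563,  711,    4,    0,   32,  465,  323,  950,  299,
        778,   73,  174,  556,  175,   77,  111,  151,  349, 1102,  976,
        183,    0,    0,    0,    0,    0,    0]), array([40, 42, 44, 46, 48, 50, 52, 54, 56, 58, 60, 62, 64, 66, 68, 70, 72,
       74, 76, 78, 80, 82, 84, 86, 88, 90, 92, 94, 96, 98]))
42 48 11396 [493.  375.8  44.7] (array([502.6, 367.3]), array([121.2, 146.7]), 13.6)
53 63 2601 [499.5 374.8  58.7] (array([499.3, 381.6]), array([ 43.8, 105.1]), 14.7)
70 90 3124 [495.1 389.1  81.4] (array([497.8, 387.3]), array([59.5, 82.8]), 14.2)
78 90 2610 [496.3 387.9  81.8] (array([498. , 386.4]), array([33.9, 81.2]), 15.0)
```

View pics/w2.png

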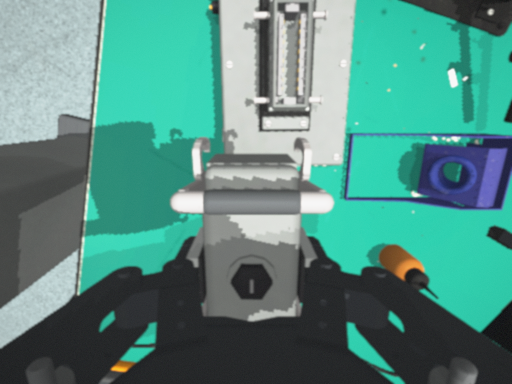

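The view shows the hood held upright, with its plug at (252,282), and the nose's open top at (288,55).

```bash
python3 - <<'E'
from h import *
c=dict(np.load("wrist2.npz"));W=pts(c);q=W.reshape(-1,3);q=q[~np.isnan(q[:,0])]
th=np.radians(14.2);R=np.array([[np.cos(th),np.sin(th)],[-np.sin(th),np.cos(th)]])
T=np.array([495.3,268.8])
def loc(s,o): r=s.copy();r[:,:2]=(s[:,:2]-o)@R.T;return r
n=loc(q[(q[:,2]>77)&(q[:,2]<90)],[497.8,386.7]);n=n[(abs(n[:,0])<25)&(abs(n[:,1])<48)]
e=lambda a:np.percentile(a,[.5,2,98,99.5]).round(1)
print("nose x by y");
for y in range(-40,45,10):
    s=n[abs(n[:,1]-y)<5]; s=s[s[:,2]>79.5]; print(y,len(s),e(s[:,0]),np.percentile(s[:,2],[50,95]).round(1))
print("nose y",e(n[:,1]))
for z0,z1 in((77,79),(79,81),(81,83),(83,86)):
    s=n[(n[:,2]>z0)&(n[:,2]<z1)];print(z0,len(s),e(s[:,0]),e(s[:,1]))
h=loc(q[(q[:,2]>200)&(q[:,2]<245)],T)
h=h[(abs(h[:,0])<40)&(abs(h[:,1])<60)];print(np.histogram(h[:,2],range(200,246,3))[0])
p=h[(h[:,2]>220.5)&(h[:,2]<228)&(abs(h[:,1])<15)&(abs(h[:,0])<12)];print("plug",len(p),p.mean(0))
t=h[(h[:,2]>212)&(h[:,2]<220)]
for y in(-5,5,15,25):
    s=t[abs(t[:,1]-y)<5];print(y,len(s),e(s[:,0]) if len(s) else 0,)
b=h[(h[:,2]>229)];print("bar",len(b),rect(b),b[:,2].max())
# lid in this local frame
l=loc(q[(q[:,2]>42)&(q[:,2]<48)],[497.8,386.7])
for y in range(-80,30,20):
    s=l[(abs(l[:,1]-y)<5)&(abs(l[:,0])<80)];print("lid",y,len(s),e(s[:,0]))
E
```

```text
nose x by y
-40 231 [-16.1 -15.4  15.   15.9] [82.6 84.2]
-30 246 [-16.3 -16.2  16.1  16.3] [81.8 84.2]
-20 254 [-16.4 -15.7  15.8  16.1] [81.9 84.1]
-10 283 [-16.6 -15.9  16.   16.4] [81.8 84. ]
0 285 [-16.  -15.9  15.6  16.5] [81.9 84.2]
10 304 [-16.2 -16.1  15.8  16.1] [81.8 84.2]
20 310 [-16.6 -16.3  16.   16.3] [81.9 84.1]
30 280 [-16.5 -16.4  15.5  16.1] [81.9 84.4]
40 200 [-16.5 -15.8  15.7  16. ] [82.4 84.2]
nose y [-40.8 -40.   38.8  39.5]
77 203 [-17.2 -17.1  17.   17.2] [-40.8 -40.8  37.7  39.9]
79 664 [-17.1 -16.6  16.5  16.7] [-40.8 -40.   38.1  38.8]
81 1201 [-15.8 -15.6  15.4  15.7] [-39.3 -39.2  38.9  39.6]
83 619 [-15.  -14.7  14.5  14.8] [-38.5 -38.5  39.   39.1]
[ 400 1693  617  206  612 7619 1290 1035  522  823 3230 1144 1187  174
    0]
plug 1121 [ -0.64582716   1.58539775 223.32206678]
-5 1164 [-22.8 -21.8  20.5  21.6]
5 1695 [-25.2 -21.9  21.8  31.6]
15 2368 [-27.6 -25.8  24.8  26.4]
25 1981 [-21.4 -20.5  19.3  20.3]
bar 6161 (array([ 0.6, 17.5]), array([52.1, 80.5]), 88.0) 241.88639181392557
lid -80 862 [-59.  -57.   59.1  60.5]
lid -60 1080 [-59.3 -57.7  58.3  60.2]
lid -40 803 [-59.8 -58.7  58.7  60.1]
lid -20 852 [-59.7 -58.1  59.2  60.6]
lid 0 910 [-59.5 -58.5  58.8  60.5]
lid 20 972 [-59.8 -58.7  58.7  60.1]
```

Request:
send_rows(
  claw=[0,0,0,0,0,0,0,0,0,0],
  translation=[
    [0.1,2.5,0],
    [0.1,3,0],
    [0.1,3,0],
    [0,2,0],
    [0,1.2,0],
    [0,0,-2],
    [0,0,-3],
    [0,0,-2],
    [0,0,0],
    [0,0,0],
  ],
  yaw=[0,0,0,0,0,0,0,0,0,0],
)

```text
clock: 6.95
tcp_pos: [499.2, 386.6, 129.3]
tool_rot: [[-0.244, 0.97, 0.001], [0.97, 0.244, 0.001], [0.0, 0.001, -1.0]]
contact_force: [0.8, 0.1, -3.0]
gripper_width: 42.3
finger_force: 91.9
```

Request:
send_rows(
  claw=[0,0,0,0,0,0,0,0],
  translation=[
    [-0.1,-0.04,0],
    [0,0,-0.2],
    [0,0,-0.2],
    [0,0,-0.2],
    [0,0,-0.2],
    [0,0,-0.2],
    [0,0,-0.1],
    [0,0,0],
  ],
  yaw=[0,0,0,0,0,0,0,0],
)

```text
clock: 7.95
tcp_pos: [497.7, 386.3, 117.4]
tool_rot: [[-0.244, 0.97, 0.0], [0.97, 0.244, 0.001], [0.0, 0.0, -1.0]]
contact_force: [-0.4, 1.4, -3.6]
gripper_width: 41.9
finger_force: 92.0
```

Request:
send_rows(
  claw=[0,0,0,0,0,0],
  translation=[
    [0,0,-0.2],
    [0,0,-0.2],
    [0,0,-0.2],
    [0,0,-0.2],
    [0,0,-0.15],
    [0,0,0],
  ],
  yaw=[0,0,0,0,0,0],
)

```text
clock: 8.7
tcp_pos: [498.6, 386.7, 109.3]
tool_rot: [[-0.245, 0.97, 0.003], [0.97, 0.245, 0.002], [0.001, 0.003, -1.0]]
contact_force: [-0.9, 5.0, 8.8]
gripper_width: 42.2
finger_force: 93.9
```

Request:
send_rows(
  claw=[0,0,0,0,0],
  translation=[
    [0,0,-0.1],
    [0,0,-0.1],
    [0,0,-0.1],
    [0,0,-0.1],
    [0,0,0],
  ],
  yaw=[0,0,0,0,0],
)

```text
clock: 9.32
tcp_pos: [498.2, 386.6, 104.4]
tool_rot: [[-0.245, 0.97, 0.002], [0.97, 0.245, 0.001], [0.001, 0.002, -1.0]]
contact_force: [-0.1, 6.4, 3.5]
gripper_width: 42.0
finger_force: 93.1
```

Request:
send_rows(
  claw=[0,0,0],
  translation=[
    [0,0,-0.1],
    [0,0,-0.1],
    [0,0,0],
  ],
  yaw=[0,0,0],
)

```text
clock: 9.7
tcp_pos: [498.1, 386.6, 102.4]
tool_rot: [[-0.245, 0.97, 0.002], [0.97, 0.245, 0.001], [0.001, 0.002, -1.0]]
contact_force: [-0.1, 5.1, 3.9]
gripper_width: 42.1
finger_force: 93.1
```

Request:
send_rows(
  claw=[0,0,0],
  translation=[
    [0,0,-0.05],
    [0,0,-0.05],
    [0,0,0],
  ],
  yaw=[0,0,0],
)

```text
clock: 10.07
tcp_pos: [498.1, 386.6, 101.9]
tool_rot: [[-0.245, 0.97, 0.002], [0.97, 0.245, 0.001], [0.001, 0.002, -1.0]]
contact_force: [-1.5, 5.1, 8.7]
gripper_width: 41.7
finger_force: 93.6
```

Request:
send_rows(
  claw=[0,0,0],
  translation=[
    [0,0,-0.05],
    [0,0,0],
    [0,0,0],
  ],
  yaw=[0,0,0],
)

```text
clock: 10.45
tcp_pos: [498.2, 386.6, 101.7]
tool_rot: [[-0.245, 0.97, 0.002], [0.97, 0.245, 0.001], [0.001, 0.002, -1.0]]
contact_force: [-2.8, 2.8, 11.4]
gripper_width: 41.7
finger_force: 94.0
```

Request:
send_rows(
  claw=[0,0,0,0],
  translation=[
    [0,0,-0.05],
    [0,0,-0.05],
    [0,0,0],
    [0,0,0],
  ],
  yaw=[0,0,0,0],
)

```text
clock: 10.95
tcp_pos: [498.2, 386.7, 101.5]
tool_rot: [[-0.245, 0.97, 0.002], [0.97, 0.245, 0.001], [0.001, 0.002, -1.0]]
contact_force: [-6.4, 2.6, 18.5]
gripper_width: 41.9
finger_force: 94.8
```

Request:
send_rows(
  claw=[0,0,0,0,0],
  translation=[
    [0,0,-0.05],
    [0,0,-0.05],
    [0,0,-0.05],
    [0,0,0],
    [0,0,0],
  ],
  yaw=[0,0,0,0,0],
)

```text
clock: 11.58
tcp_pos: [498.3, 386.7, 101.0]
tool_rot: [[-0.245, 0.97, 0.002], [0.97, 0.245, 0.001], [0.001, 0.002, -1.0]]
contact_force: [-10.4, -0.4, 28.2]
gripper_width: 41.8
finger_force: 96.0
```

Request:
send_rows(
  claw=[0,0,0,0,0],
  translation=[
    [0,0,-0.05],
    [0,0,-0.04],
    [0,0,0],
    [0,0,0],
    [0,0,0],
  ],
  yaw=[0,0,0,0,0],
)

```text
clock: 12.2
tcp_pos: [498.3, 386.8, 100.7]
tool_rot: [[-0.245, 0.969, 0.002], [0.969, 0.245, 0.002], [0.001, 0.003, -1.0]]
contact_force: [-10.6, -2.0, 35.1]
gripper_width: 42.1
finger_force: 96.7
```

Step 1's force is reached and held at about 38 N. Next I'll ease off and release.

Request:
send_rows(
  claw=[0,0,0,0,0.4,0.6,0.8,1,1,1,1],
  translation=[
    [0,0,0.1],
    [0,0,0.1],
    [0,0,0.1],
    [0,0,0.1],
    [0,0,0],
    [0,0,0],
    [0,0,0],
    [0,0,0],
    [0,0,0],
    [0,0,0],
    [0,0,0],
  ],
  yaw=[0,0,0,0,0,0,0,0,0,0,0],
)

```text
clock: 13.58
tcp_pos: [497.7, 386.0, 100.8]
tool_rot: [[-0.245, 0.97, -0.0], [0.97, 0.245, -0.0], [-0.0, -0.0, -1.0]]
contact_force: [0.2, -0.3, -0.6]
gripper_width: 85.2
finger_force: 0.0
```

Request:
send_rows(
  claw=[1,1,1,1,0,0,0,0],
  translation=[
    [0,0,1],
    [0,0,3],
    [0,0,3],
    [0,0,3],
    [0,0,1],
    [0,0,0],
    [0,0,0],
    [0,0,0],
  ],
  yaw=[0,0,0,0,0,0,0,0],
)

```text
clock: 14.58
tcp_pos: [497.4, 385.8, 209.8]
tool_rot: [[-0.244, 0.97, -0.001], [0.97, 0.244, -0.001], [-0.001, -0.002, -1.0]]
contact_force: [-0.3, -0.9, -0.6]
gripper_width: 12.3
finger_force: 0.0
```

```bash
cat > m.py <<'E'
from h import *
import sys
o=manip.get_obs();print(o["clock"],o["tcp_pos"].round(1),o["contact_force"].round(1),o["gripper_width"])
th=np.radians(14.2);R=np.array([[np.cos(th),np.sin(th)],[-np.sin(th),np.cos(th)]])
c=capture(sys.argv[1]);W=pts(c);cv2.imwrite(f"pics/{sys.argv[2]}.png",c["img"][...,::-1])
q=W.reshape(-1,3);q=q[~np.isnan(q[:,0])].copy();q[:,:2]=(q[:,:2]-[497.7,386.8])@R.T
q=q[(abs(q[:,0])<35)&(abs(q[:,1])<95)&(q[:,2]>50)&(q[:,2]<145)]
for y in range(-90,95,6):
    s=q[abs(q[:,1]-y)<3]
    if len(s)>10: print(y,len(s),np.percentile(s[:,2],[50,98]).round(1),np.percentile(s[:,0],[1,99]).round(1))
E
python3 m.py wrist w3
```

```text
14.575 [497.4 385.8 209.8] [-0.3 -0.9 -0.6] 12.332532464204606
-42 200 [110.1 137.1] [-10.9   8.2]
-36 234 [134.  137.1] [-19.5  24. ]
-30 278 [116.9 121.2] [-28.7  29.8]
-24 192 [120.  121.5] [-25.8  26.2]
-18 335 [120.2 121.5] [-21.4  21.3]
-12 332 [120.3 123.2] [-21.3  21.1]
-6 304 [120.7 128.2] [-21.1  20.9]
0 359 [121.8 128.5] [-20.9  20.7]
6 400 [121.2 128. ] [-20.9  20.4]
12 378 [120.3 123.3] [-21.4  20.4]
18 387 [120.2 121.5] [-21.4  20.4]
24 404 [120.2 121.5] [-21.2  21. ]
30 319 [120.3 121.7] [-20.9  20.9]
36 468 [135.8 137.5] [-28.7  27.7]
42 830 [132.7 137.2] [-27.2  26.8]
48 626 [ 78.2 108.5] [-26.6  25.8]
54 358 [ 55.5 102.4] [-26.8  25.9]
60 147 [55.  91.9] [-26.4  25.3]
```

View pics/w3.png

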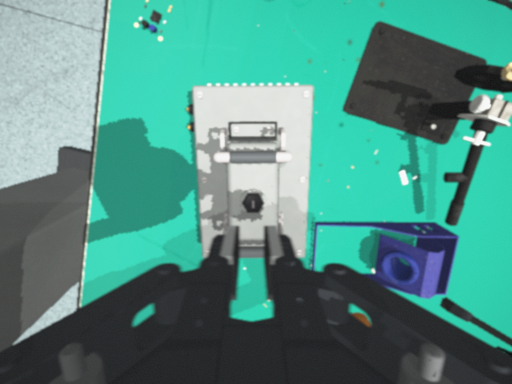

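The view shows the hood seated on the drive, with the plug at (253,202), the +y bar upright at (253,157) and the fingertips at (253,240). Next is lever_1 (+y, the upper one here): I'll come down between the bars and sweep outward.

Request:
send_rows(
  claw=[0,0,0,0,0,0,0,0],
  translation=[
    [-0.46,2.03,0],
    [0,0,-2],
    [0,0,-2.5],
    [0,0,-1.5],
    [0,0,-0.6],
    [0,0,-0.2],
    [0,0,0],
    [0,0,0],
  ],
  yaw=[0,0,0,0,0,0,0,0],
)

```text
clock: 15.62
tcp_pos: [493.3, 406.5, 143.6]
tool_rot: [[-0.244, 0.97, 0.001], [0.97, 0.244, 0.001], [0.0, 0.001, -1.0]]
contact_force: [0.8, -0.7, -0.7]
gripper_width: -0.3
finger_force: 0.0
```

Request:
send_rows(
  claw=[0,0,0,0,0,0,0,0,0,0],
  translation=[
    [0,0,-0.2],
    [-0.09,0.36,0],
    [-0.09,0.36,0],
    [-0.09,0.36,0],
    [-0.09,0.36,0],
    [-0.09,0.36,0],
    [-0.09,0.36,0],
    [-0.09,0.36,0],
    [-0.09,0.36,0],
    [0,0,0],
  ],
  yaw=[0,0,0,0,0,0,0,0,0,0],
)

```text
clock: 16.88
tcp_pos: [485.8, 435.6, 141.1]
tool_rot: [[-0.245, 0.97, 0.0], [0.97, 0.245, 0.001], [0.0, 0.0, -1.0]]
contact_force: [-0.0, -0.5, -0.4]
gripper_width: -0.1
finger_force: 0.0
```

Request:
send_rows(
  claw=[0,0,0,0,0,0,0,0],
  translation=[
    [-0.09,0.36,0],
    [-0.09,0.36,0],
    [-0.09,0.36,0],
    [-0.09,0.36,0],
    [-0.09,0.36,0],
    [-0.09,0.36,0],
    [-0.09,0.36,0],
    [0,0,0],
  ],
  yaw=[0,0,0,0,0,0,0,0],
)

```text
clock: 17.88
tcp_pos: [479.4, 460.6, 140.8]
tool_rot: [[-0.245, 0.97, -0.0], [0.97, 0.245, 0.0], [0.0, -0.0, -1.0]]
contact_force: [0.0, -0.2, -0.2]
gripper_width: 0.1
finger_force: 0.0
```

```bash
python3 m.py side s2; python3 -c "
import cv2;i=cv2.imread('pics/s2.png');cv2.imwrite('pics/s2c.png',cv2.resize(i[130:230,180:300],(720,600),interpolation=2))"
```

```text
17.875 [479.4 460.6 140.8] [ 0.  -0.2 -0.2] 0.06594014135225035
-60 14 [55.  99.6] [-29.1  27. ]
-54 53 [ 57.7 104.7] [-25.3  29.4]
-48 70 [ 84.  113.1] [-23.1  26.1]
-42 202 [ 94.8 139.8] [-25.2  27.5]
-36 73 [118.3 140.2] [-26.5  30.2]
-30 42 [118.4 125.2] [-29.5  32.3]
-24 12 [123.7 125.4] [-29.1  18.3]
0 24 [124.3 131.4] [-21.6  17.9]
12 16 [115.4 126.1] [-21.9  20.9]
18 17 [101.  126.3] [-32.8   9.9]
24 16 [113.5 125.8] [-32.6  16.9]
30 21 [ 99.1 126.2] [-31.2  10.3]
36 14 [ 72.9 124.1] [-27.1  -8.2]
48 13 [ 95.1 118.7] [-26.2  21.1]
54 11 [ 96.5 120.9] [-27.2  22.5]
60 23 [125.  136.5] [-26.4  26.2]
66 37 [128.3 142.8] [-25.6  24.8]
72 16 [138.7 144.2] [-33.8  15. ]
```

View pics/s2c.png

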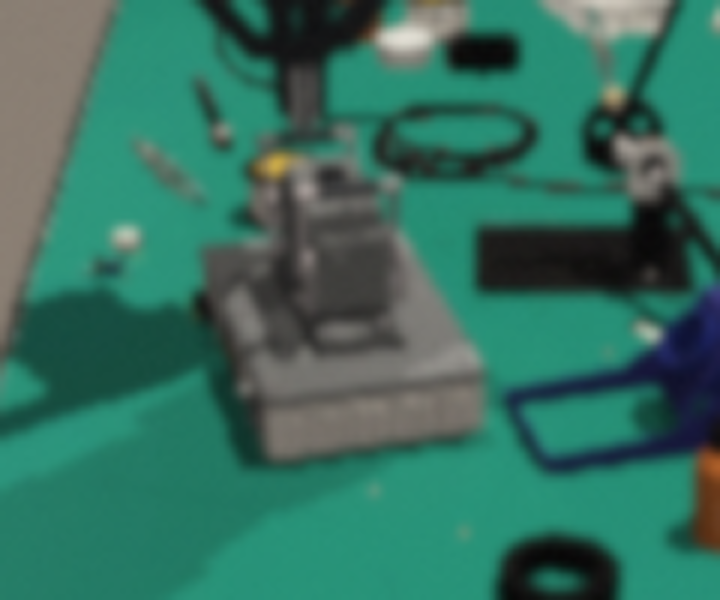

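The crop shows lever_1's bar tilted outward under the closed fingertips at (310,130), and lever_2's bar still upright. I'll press lever_1 down.

Request:
send_rows(
  claw=[0,0,0,0,0,0,0,0],
  translation=[
    [0.12,-0.48,0],
    [0,0,-0.2],
    [0,0,-0.2],
    [0,0,-0.2],
    [0,0,-0.2],
    [0,0,-0.2],
    [0,0,-0.2],
    [0,0,-0.2],
  ],
  yaw=[0,0,0,0,0,0,0,0],
)

```text
clock: 18.92
tcp_pos: [480.9, 455.8, 127.0]
tool_rot: [[-0.244, 0.97, 0.0], [0.97, 0.244, 0.001], [0.001, 0.001, -1.0]]
contact_force: [-1.5, 4.2, 5.8]
gripper_width: 0.2
finger_force: 2.7
```

Request:
send_rows(
  claw=[0,0,0,0,0,0],
  translation=[
    [0,0,-0.2],
    [0,0,-0.2],
    [0,0,-0.2],
    [0,0,-0.2],
    [0,0,-0.2],
    [0,0,-0.2],
  ],
  yaw=[0,0,0,0,0,0],
)

```text
clock: 19.68
tcp_pos: [481.0, 456.4, 115.6]
tool_rot: [[-0.244, 0.97, 0.001], [0.97, 0.244, 0.002], [0.002, 0.002, -1.0]]
contact_force: [-1.9, 6.8, 8.4]
gripper_width: -0.1
finger_force: 4.3
```

Request:
send_rows(
  claw=[0,0,0,0,0,0],
  translation=[
    [0,0,-0.2],
    [0,0,-0.2],
    [0,0,-0.2],
    [0,0,-0.2],
    [0,0,-0.2],
    [0,0,-0.2],
  ],
  yaw=[0,0,0,0,0,0],
)

```text
clock: 20.42
tcp_pos: [481.2, 456.0, 103.6]
tool_rot: [[-0.244, 0.97, 0.001], [0.97, 0.244, 0.001], [0.001, 0.001, -1.0]]
contact_force: [-0.8, 3.7, 9.0]
gripper_width: -0.0
finger_force: 4.4
```

Request:
send_rows(
  claw=[0,0,0,0,0],
  translation=[
    [0,0,-0.2],
    [0,0,-0.2],
    [0,0,-0.15],
    [0,0,-0.1],
    [0,0,-0.1],
  ],
  yaw=[0,0,0,0,0],
)

```text
clock: 21.05
tcp_pos: [481.1, 455.6, 95.6]
tool_rot: [[-0.244, 0.97, 0.001], [0.97, 0.244, 0.0], [0.0, 0.001, -1.0]]
contact_force: [-0.0, 2.9, 4.7]
gripper_width: 0.1
finger_force: 2.6
```

Request:
send_rows(
  claw=[0,0,0,0],
  translation=[
    [0,0,-0.1],
    [0,0,-0.1],
    [0,0,-0.1],
    [0,0,0],
  ],
  yaw=[0,0,0,0],
)

```text
clock: 21.55
tcp_pos: [481.1, 455.1, 92.4]
tool_rot: [[-0.244, 0.97, 0.0], [0.97, 0.244, -0.001], [-0.001, 0.0, -1.0]]
contact_force: [1.7, 0.4, 4.9]
gripper_width: -0.0
finger_force: 2.2
```

Request:
send_rows(
  claw=[0,0,0,0],
  translation=[
    [0,0,-0.1],
    [0,0,-0.1],
    [0,0,0],
    [0,0,0],
  ],
  yaw=[0,0,0,0],
)

```text
clock: 22.05
tcp_pos: [481.0, 454.9, 90.3]
tool_rot: [[-0.244, 0.97, 0.0], [0.97, 0.244, -0.001], [-0.001, -0.0, -1.0]]
contact_force: [1.9, -2.4, 3.6]
gripper_width: -0.2
finger_force: 2.2
```

Request:
send_rows(
  claw=[0,0,0,0],
  translation=[
    [0,0,-0.1],
    [0,0,-0.1],
    [0,0,0],
    [0,0,0],
  ],
  yaw=[0,0,0,0],
)

```text
clock: 22.55
tcp_pos: [481.2, 455.2, 89.2]
tool_rot: [[-0.244, 0.97, 0.001], [0.97, 0.244, -0.0], [-0.001, 0.001, -1.0]]
contact_force: [0.6, -6.4, 12.0]
gripper_width: 0.0
finger_force: 6.1
```

Request:
send_rows(
  claw=[0,0,0,0],
  translation=[
    [0,0,-0.1],
    [0,0,0],
    [0,0,0],
    [0,0,0],
  ],
  yaw=[0,0,0,0],
)

```text
clock: 23.05
tcp_pos: [481.3, 455.3, 88.6]
tool_rot: [[-0.245, 0.97, 0.001], [0.97, 0.245, -0.0], [-0.0, 0.001, -1.0]]
contact_force: [0.2, -5.8, 15.2]
gripper_width: 0.0
finger_force: 7.4
```

Request:
send_rows(
  claw=[0,0,0,0,0,0,0,0,0,0],
  translation=[
    [0,0,1],
    [0,0,3],
    [0,0,4],
    [0,0,3],
    [0.44,-1.75,0],
    [0.44,-1.75,0],
    [0.44,-1.75,0],
    [0.44,-1.75,0],
    [0.44,-1.75,0],
    [0,0,0],
  ],
  yaw=[0,0,0,0,0,0,0,0,0,0],
)

```text
clock: 24.3
tcp_pos: [503.2, 366.8, 197.4]
tool_rot: [[-0.243, 0.97, -0.0], [0.97, 0.243, -0.0], [-0.0, -0.0, -1.0]]
contact_force: [-0.4, 0.6, -0.2]
gripper_width: 0.0
finger_force: 0.0
```

```bash
python3 m.py wrist w4
```

```text
24.3 [503.2 366.8 197.4] [-0.4  0.6 -0.2] 0.02233911148274913
-54 24 [80.7 88.9] [-25.3  24.9]
-48 24 [ 95.8 102.2] [-25.2  25.5]
-42 237 [109.1 135.8] [-27.2  26.9]
-36 602 [133.3 136.3] [-28.2  28.2]
-30 539 [119.4 124.1] [-28.5  28.2]
-24 418 [119.7 121.2] [-26.1  25.9]
-18 409 [119.8 121.1] [-21.2  20.7]
-12 382 [119.6 121.2] [-20.9  20.5]
-6 379 [119.9 127. ] [-20.7  21.2]
0 433 [120.8 127.6] [-21.5  21.1]
6 460 [120.3 127.3] [-21.2  21. ]
12 468 [119.3 123.2] [-26.2  25.8]
18 468 [119.1 120.5] [-26.9  26. ]
24 491 [118.9 120.3] [-21.6  25. ]
30 517 [118.8 120.2] [-27.   26.2]
36 586 [116.9 119.5] [-26.9  27.3]
42 515 [107.5 109. ] [-26.9  26.2]
48 472 [ 84.6 107.9] [-27.2  26.3]
54 358 [55.4 83.3] [-27.2  26.5]
60 254 [55.1 81.6] [-27.2  26.5]
66 64 [77.8 79.7] [-27.3  25.8]
72 239 [72.8 76.9] [-27.3  25.8]
78 504 [73.4 75.1] [-28.5  27.7]
```

View pics/w4.png

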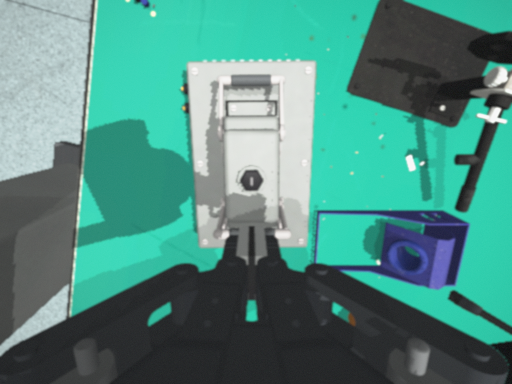

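The view shows lever_1 fully down, its bar at (250,80), where depth gives a bar top of about 74.5 mm at y = 78. Lever_2 is still up. Now the mirrored sweep for lever_2.

Request:
send_rows(
  claw=[0,0,0,0,0,0,0,0,0,0,0,0,0,0],
  translation=[
    [0,0,-2],
    [0,0,-2],
    [0,0,-1.2],
    [0,0,-0.4],
    [0,0,0],
    [0,0,0],
    [0.09,-0.36,0],
    [0.09,-0.36,0],
    [0.09,-0.36,0],
    [0.09,-0.36,0],
    [0.09,-0.36,0],
    [0.09,-0.36,0],
    [0.09,-0.36,0],
    [0.09,-0.36,0],
  ],
  yaw=[0,0,0,0,0,0,0,0,0,0,0,0,0,0],
)

```text
clock: 26.1
tcp_pos: [510.1, 339.0, 141.5]
tool_rot: [[-0.245, 0.97, 0.0], [0.97, 0.245, 0.0], [-0.0, 0.0, -1.0]]
contact_force: [-0.7, 1.5, 0.9]
gripper_width: -0.0
finger_force: 0.5
```

Request:
send_rows(
  claw=[0,0,0,0,0,0,0,0,0,0,0,0,0,0,0],
  translation=[
    [0.09,-0.36,0],
    [0.09,-0.36,0],
    [0.09,-0.36,0],
    [0.09,-0.36,0],
    [0.09,-0.36,0],
    [0.09,-0.36,0],
    [0.09,-0.36,0],
    [-0.12,0.45,0],
    [0,0,-0.2],
    [0,0,-0.2],
    [0,0,-0.2],
    [0,0,-0.2],
    [0,0,-0.2],
    [0,0,-0.2],
    [0,0,-0.2],
  ],
  yaw=[0,0,0,0,0,0,0,0,0,0,0,0,0,0,0],
)

```text
clock: 27.98
tcp_pos: [515.0, 318.7, 127.2]
tool_rot: [[-0.245, 0.97, -0.0], [0.97, 0.245, -0.0], [-0.0, -0.0, -1.0]]
contact_force: [0.7, -1.2, 2.3]
gripper_width: -0.2
finger_force: 1.2
```

Request:
send_rows(
  claw=[0,0,0,0,0,0],
  translation=[
    [0,0,-0.2],
    [0,0,-0.2],
    [0,0,-0.2],
    [0,0,-0.2],
    [0,0,-0.2],
    [0,0,-0.2],
  ],
  yaw=[0,0,0,0,0,0],
)

```text
clock: 28.72
tcp_pos: [515.2, 318.5, 115.4]
tool_rot: [[-0.245, 0.97, 0.0], [0.97, 0.245, -0.0], [-0.0, 0.0, -1.0]]
contact_force: [1.0, -3.3, 4.1]
gripper_width: 0.2
finger_force: 2.2
```

Request:
send_rows(
  claw=[0,0,0,0,0,0],
  translation=[
    [0,0,-0.2],
    [0,0,-0.2],
    [0,0,-0.2],
    [0,0,-0.2],
    [0,0,-0.2],
    [0,0,-0.2],
  ],
  yaw=[0,0,0,0,0,0],
)

```text
clock: 29.48
tcp_pos: [515.4, 318.7, 103.7]
tool_rot: [[-0.244, 0.97, 0.001], [0.97, 0.244, 0.0], [0.0, 0.001, -1.0]]
contact_force: [0.4, -3.3, 7.5]
gripper_width: -0.0
finger_force: 3.4
```

Request:
send_rows(
  claw=[0,0,0,0,0,0,0],
  translation=[
    [0,0,-0.2],
    [0,0,-0.2],
    [0,0,-0.2],
    [0,0,-0.2],
    [0,0,-0.15],
    [0,0,-0.1],
    [0,0,0],
  ],
  yaw=[0,0,0,0,0,0,0],
)

```text
clock: 30.35
tcp_pos: [515.1, 319.0, 92.9]
tool_rot: [[-0.244, 0.97, 0.0], [0.97, 0.244, 0.001], [0.001, 0.001, -1.0]]
contact_force: [0.9, 1.3, 3.5]
gripper_width: -0.2
finger_force: 1.6
```

Request:
send_rows(
  claw=[0,0,0,0,0,0],
  translation=[
    [0,0,-0.1],
    [0,0,-0.1],
    [0,0,-0.1],
    [0,0,-0.1],
    [0,0,0],
    [0,0,0],
  ],
  yaw=[0,0,0,0,0,0],
)

```text
clock: 31.1
tcp_pos: [515.3, 319.4, 89.8]
tool_rot: [[-0.244, 0.97, 0.001], [0.97, 0.244, 0.002], [0.001, 0.001, -1.0]]
contact_force: [-2.1, 3.1, 11.0]
gripper_width: -0.1
finger_force: 5.7
```

One more small push to confirm the stop, then clear and inspect.

Request:
send_rows(
  claw=[0,0,0,0],
  translation=[
    [0,0,-0.1],
    [0,0,0],
    [0,0,0],
    [0,0,0],
  ],
  yaw=[0,0,0,0],
)

```text
clock: 31.6
tcp_pos: [515.5, 319.4, 89.3]
tool_rot: [[-0.245, 0.97, 0.002], [0.97, 0.245, 0.002], [0.001, 0.002, -1.0]]
contact_force: [-3.7, 2.4, 16.4]
gripper_width: -0.2
finger_force: 8.1
```

Request:
send_rows(
  claw=[0,0,0,0,0,0,0,0,0],
  translation=[
    [0,0,1],
    [0,0,3],
    [0,0,4],
    [0,0,4],
    [0.5,-2,1],
    [0.5,-2,0],
    [0.5,-2,0],
    [0,0,0],
    [0,0,0],
  ],
  yaw=[0,0,0,0,0,0,0,0,0],
)

```text
clock: 32.72
tcp_pos: [529.9, 258.3, 217.2]
tool_rot: [[-0.244, 0.97, -0.001], [0.97, 0.244, -0.0], [0.0, -0.001, -1.0]]
contact_force: [0.3, 1.0, 0.1]
gripper_width: -0.2
finger_force: 0.0
```

```bash
python3 m.py wrist w5
```

```text
32.725 [529.9 258.3 217.2] [0.3 1.  0.1] -0.19923037194629625
-78 344 [73.4 75.5] [-28.   28.4]
-72 236 [73.1 76.7] [-26.8  27.9]
-66 50 [77.5 79.6] [-26.6  26.7]
-60 98 [76.1 81.6] [-26.3  27.2]
-54 360 [55.1 83. ] [-26.1  26.7]
-48 525 [ 71.6 106.6] [-26.1  26.2]
-42 511 [107.1 108.9] [-26.   26.9]
-36 638 [113.7 118.9] [-27.1  27. ]
-30 545 [118.3 120.1] [-26.7  26.8]
-24 512 [118.5 120.2] [-20.9  25.2]
-18 531 [118.5 120.1] [-26.2  26.3]
-12 558 [118.5 121.4] [-25.5  26.2]
-6 585 [119.5 126.3] [-21.1  21.1]
0 556 [120.7 127. ] [-20.9  21. ]
6 494 [119.2 126.5] [-20.7  20.8]
12 567 [118.5 121.2] [-26.   26.1]
18 36 [ 71.6 117.9] [-26.6  26.9]
24 32 [75.6 88.1] [-26.7  26.5]
30 26 [66.7 70.6] [-29.7  29.5]
```

View pics/w5.png

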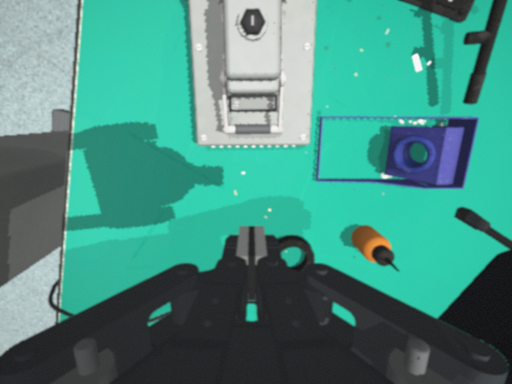

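The view shows lever_2's bar fully down at (252,129), bar top about 75 mm, with the hood level and its top at about 118.5 mm. The robot is clear, so I'm handing in.

```bash
python3 -c "
from rig import workorder
print(workorder.hand_in())"
```

```text
the job is handed in; nothing more can be done
None
```

I fitted the hood onto the seal with a push of about 38 N, swung both levers fully down at about 16 N or less, and handed the job in with the arm clear; no verdict was returned.

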